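Bring the barrow wheel's valve to the top

TASK

The log barrow's wheel is on the axle stand and must be pumped up next. Push its spokes round with the fingertips, either way, until the tyre valve stands at the very top of the wheel, straight above the hub, and leave it at rest there. Do not press on the tyre or the valve, and leave everything else on the bench where it is.

Things in the scene. Friction and masses are not known exactly. Their poses are not given: they have to be found in the camera images.
- wheel (a joint): turn of the wheel on its level axle, rad: 0 (or any whole turn, +-6.28) = valve at the top; grows as the wheel turns clockwise seen from the robot's side (a valve at the top then moves to the robot's right, -y). Turns freely either way for more than a turn; bearing drag of 0.25 N m, so it stays where it is left (about 5 N pushes a spoke round at 50 mm radius)
- hub (a point): centre of the wheel, on the axle, 180 mm above the bench. Its x axis is the axle, pointing away from the robot (within about 0.3 rad of +x); its z axis points from the hub to the valve and turns with the wheel. The hub is 36 mm across with 48 mm flanges and reaches 72 mm towards the robot (to x = -72 mm in this frame)
- spokes: five round steel spokes, 12 mm thick, 72 degrees apart, at 36, 108 and 180 degrees either way from the valve; axes as hub. Dished towards the robot: centreline 60 mm in front (robot side) of the wheel's middle plane at 20 mm radius, 55 mm at 78 mm radius, then bent back to the rim, 20 mm at 112 mm radius; so they stand clear in front of the tyre. The gaps are open
- tyre: black tyre on a steel rim, turns with the wheel: 310 mm outer diameter, 44 mm wide, rim opening 216 mm across; origin and axes as hub. Not to be pressed on
- valve: the valve: rubber stem 14 mm thick with brass cap, standing inward from the rim, in the wheel's middle plane, between radius 110 and 74 mm; origin and axes as hub. Not to be pressed on
- valve_tip (a point): inner end of the valve's brass cap, 74 mm from the hub's centre
- stand: fixed axle stand: plywood board 200 x 260 mm, 12 mm thick, and a blue A-frame that holds the axle from behind, its legs 95 mm beyond the wheel's middle plane; origin on the bench straight under the hub, x along the axle away from the robot
- spanner: steel spanner 170 mm long lying in front of the stand; origin under its middle
- glue: white bottle, 56 mm across, 150 mm tall, to the left of the wheel; origin under its centre
- bowl: turned wooden bowl, 136 mm across, 60 mm tall, to the right of the wheel; origin under its centre
- tape: roll of paper tape, 90 mm across, 24 mm tall, in front of the stand; origin under its centre
- wax: metal jar, 72 mm across, 60 mm tall; origin under its centre
- blank: round wood blank, 90 mm across, 60 mm tall; origin under its centre
- chuck: steel lathe chuck, 96 mm across, 68 mm tall; origin under its centre

How it is judged:
On the way:
1. the fingers push on the spokes (contact force between the fingers and spokes above 0.5 N), for 0.1 s.
At the end, for the whole second after the job is handed in: The valve is at the top of the wheel, within 0.12 rad (7 degrees) of straight above the hub, the wheel is at rest, and each bystander is within 30 mm of where it started (angle between hub's own z axis and vertical below 0.12 rad and velocity of joint wheel between -0.05 and 0.05 rad/s and distance of each of spanner, glue, bowl, tape, wax, blank, chuck from where it was at the start of the episode below 0.03 m); the robot touches nothing.
It fails at once if the robot presses on the tyre or rim (over 8 N) (contact force between the arm and tyre above 8 N).
It fails at once if the fingers press on the tyre or rim (over 8 N) (contact force between the fingers and tyre above 8 N).
It fails at once if the robot presses on the valve (over 4 N) (contact force between any of the fingers, the arm and valve above 4 N).
It fails at once if a bystander is pushed, lifted or carried more than 30 mm (distance of any of spanner, glue, bowl, tape, wax, blank, chuck from where it was at the start of the episode above 0.03 m).
It also fails if it takes over 54 s, if anything falls off the work surface, if the arm or the gripper's body presses on something with over 40 N, if the wrist force passes 120 N, or if a joint passes its speed limit or range.

ROBOT

A 7-joint arm with a two-finger parallel gripper is mounted at the origin on the work surface. World frame = base frame: x ahead of the robot, y to its left, z up, the work surface at z = 0. Lengths are in m, angles in rad, forces in N, time in s.
With the tool pointing down it reaches from about 0.425 to 0.825 m from the base axis. Payload 3.6 kg.
Tool frame: the origin (TCP) lies midway between the tips of the shut fingers; the grasp point (between the pads) lies manip.grip_depth behind it (manip.grip_depth is the distance from the TCP to the grasp point, in m); z points along the fingers, y is the line along which they close (so a half turn about z gives the same grasp; the last joint's range is limited). The gripper opens to 85 mm and grips with 20 to 120 N. Pads are 22 mm wide; open, the fingers measure 114 mm over their backs; the gripper's body (76 mm by 85 mm) begins 54 mm behind the grasp point. The pads swing forward as they close: fully open they stand 13 mm farther back than shut.
Start: joints at [-1.25, 0.615, -0.013, 1.423, 0.008, 1.103, -0.04], TCP at [0.221, 0.611, 0.231] pointing down, gripper open.
Joint ranges: [-3.12, 3.12], [-0.3, 2.06], [-1.34, 1.32], [0.26, 2.42], [-1.36, 4.5], [0.01, 1.98], [-2.84, 2.84]. Speed limits (rad/s): [2.79, 2.79, 3.14, 3.14, 3.14, 3.14, 3.14].

INTERFACE

Orientations are given as a rotation vector (axis times angle).
In Python, from rig import manip gives the robot as it stands.
- The arm moves only by the tool carry_out, never from a script. Its argument "series" is a list of rows, each a list of 7 numbers: the opening, from 0 (shut) to 1 (fully open), then the shift along the world's x, y, z in mm, then the turn, a rotation vector about the world's x, y, z in degrees. A call has 1 to 5 rows; each row shifts and turns the commanded pose from where the row before left it; what a row does not reach is not made up. A row lasts 1/12 s, in which the tool goes at most 41.7 mm and 7.16 degrees, less where a joint would pass 70% of its speed; a pose out of reach is approached as far as the arm can. A call with a gripper value outside its range is refused whole. The fingers move at their own pace and stop on an object; the grip force is fixed at half the most. Time passes only in rows, so rows that do not move let the fingers close. It gives the time, the measured TCP pose, the force, the opening and the grip force at its end, in the units of the state.
- manip.get_state(): the state, without advancing time (a new reading comes with each control period).
- manip.camera(name): name is "scene" or "top" or "wrist"; returns a dict with "image" (420x560x3 uint8, red, green, blue), "vertical_fov" (degrees; the focal length in pixels is half the picture's height over the tangent of half this angle, whatever the lens; pixels are square), "cx", "cy" (the principal point, pixels), "world_from_camera" (4x4, takes a point from camera to world coordinates). Camera axes: x right, y down, z forward; pixel columns grow to the right and rows downward; lengths in m; the calibration is good to about 2 mm. A picture is of the moment at which its call begins. There is no depth.
- manip.hand_in(): hands the job in; it is judged then, once.
The state is a dict: "time_s": time; "qpos": joint angles; "dq": joint speeds; "effort": joint torques, N m; "ee_pos": TCP position; "ee_rot": TCP orientation; "contact_force": force on the tool from outside, world axes, zero at the start; "ft_torque": the same for the moment, N m; "width": finger opening in m; "gripper_force": force on a finger pad.
Only numpy, scipy, OpenCV 4.12 (cv2) and the standard library are available. Lean on these libraries where they do the work, as an engineer would, in place of code of your own. Each camera call takes 0.05 s, during which the arm holds its last target. There are 200 camera calls.

## Working session

There is one attempt and no reset: what is moved stays moved. The work goes in short steps, Python scripts to look and compute and a tool call to move; the robot and the scene stay as the last step left them, time stands still between calls to the robot, and variables do not carry over. Pictures are saved under pics/ and viewed, at most 10 in all, crops included, and the job is handed in when it is done.

Besides the shell and the picture viewer there is one more tool, called after ">>>" in YAML: its name, and indented under it one key for each argument. carry_out: Moves the arm, as the interface text tells. Its arguments: {"type":"object","properties":{"series":{"type":"array"}},"required":["series"]}

```bash
mkdir -p pics
cat > h.py <<'E'
import numpy as np,cv2
from rig import manip
def shot(n,f):
    c=manip.camera(n); cv2.imwrite('pics/'+f+'.png',c['image'][:,:,::-1]); np.savez('pics/'+f+'.npz',**{k:np.array(c[k]) for k in c}); return c
def ld(f): return dict(np.load('pics/'+f+'.npz'))
def F(c): return 210/np.tan(np.radians(float(c['vertical_fov']))/2)
def ray(c,u,v):
    T=c['world_from_camera'];d=T[:3,:3]@np.array([(u-c['cx'])/F(c),(v-c['cy'])/F(c),1]);return T[:3,3],d/np.linalg.norm(d)
def proj(c,p):
    q=np.linalg.inv(c['world_from_camera'])@np.append(p,1);return np.array([c['cx']+F(c)*q[0]/q[2],c['cy']+F(c)*q[1]/q[2]])
def tri(rs):
    A=sum(np.eye(3)-np.outer(d,d) for o,d in rs);b=sum((np.eye(3)-np.outer(d,d))@o for o,d in rs);return np.linalg.solve(A,b)
E
python3 - <<'E'
from h import *
a=shot('scene','s1');b=shot('top','t1')
for c in(a,b): print(c['world_from_camera'].round(3),c['vertical_fov'],c['cx'],c['cy'])
s=manip.get_state();print(s['ee_pos'],s['ee_rot'],s['time_s'],s['width'],manip.grip_depth)
E
```

```text
[[-0.332  0.559 -0.76   1.455]
 [ 0.943  0.192 -0.271  0.378]
 [-0.005 -0.807 -0.591  0.838]
 [ 0.     0.     0.     1.   ]] 56.50083282846851 274.213950958033 203.30845144047964
[[-0.007 -0.981  0.195  0.348]
 [-1.     0.005 -0.012  0.065]
 [ 0.011 -0.195 -0.981  1.256]
 [ 0.     0.     0.     1.   ]] 50.99862606444908 276.09246045875193 211.05954154114573
[0.22067216 0.61064644 0.23022591] [-0.54179045 -3.0941402   0.00368193] 0.1 0.08518867087545604 0.0187
```

View pics/s1.png

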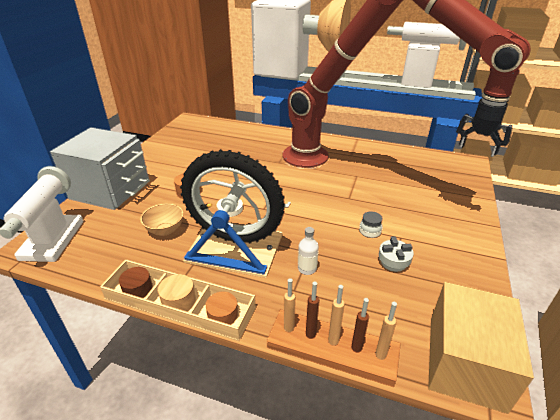

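View pics/t1.png

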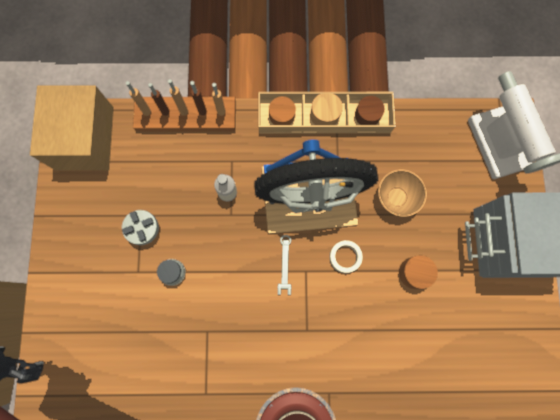

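The scene view is from behind: wheel centred around (232,200), a bright spot at (287,205) beyond the tyre. In the top view the wheel lies at (316,185) and is turned slightly. I'll zoom in on both.

Run:
```python
from h import *
a=cv2.imread('pics/s1.png')[140:280,170:300];b=cv2.imread('pics/t1.png')[130:240,245:390]
A=cv2.resize(a,None,fx=3,fy=4,interpolation=2)
A=cv2.resize(a,(520,560),interpolation=2)
cv2.imwrite('pics/z1.png',A);cv2.imwrite('pics/z2.png',cv2.resize(b,None,fx=5,fy=5,interpolation=2))
a,b=ld('s1'),ld('t1')
p=tri([ray(a,229,202),ray(b,315,185)]);print(p,proj(a,p),proj(b,p))
```

```text
[ 0.63174511 -0.05174997  0.1699706 ] [230.14851462 202.15929348] [316.2253013  184.50454691]
```

View pics/z1.png

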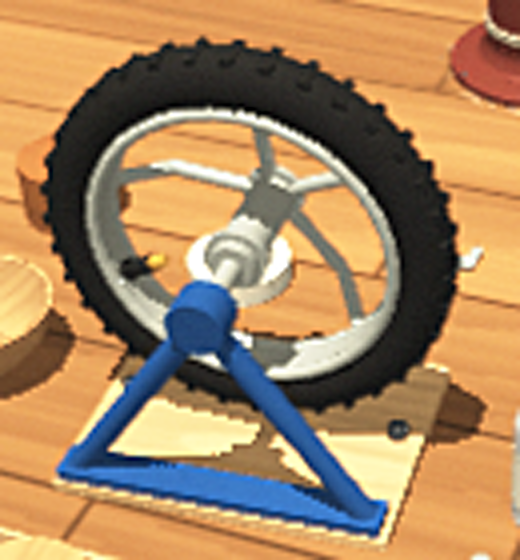

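View pics/z2.png

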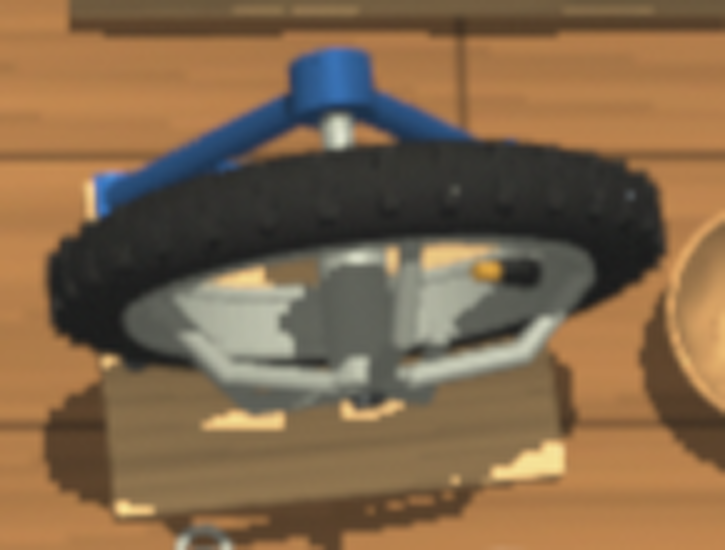

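The valve is visible in both views: scene tip (211,205) and root (201,207), top tip (340,184) and root (353,184). It stands to the robot's right. I'll triangulate it and get the tyre plane.

Run:
```python
from h import *
a,b=ld('s1'),ld('t1')
t=tri([ray(a,211.2,205),ray(b,340,184)]);r=tri([ray(a,201.5,206.7),ray(b,352,184.4)])
print(t,r,np.linalg.norm(t-r)); d=(t-r)/np.linalg.norm(t-r); print('hub',t+.074*d)
# tyre silhouette in scene and top : centre of dark mask ellipse
for c,box in((a,(150,250,175,290)),(b,(150,212,250,385))):
    im=c['image'].astype(int);m=(im.max(2)<75);M=np.zeros(m.shape,np.uint8);y0,y1,x0,x1=box;M[y0:y1,x0:x1]=m[y0:y1,x0:x1]
    n,l,s,_=cv2.connectedComponentsWithStats(M);k=1+s[1:,4].argmax();cs,_=cv2.findContours((l==k).astype(np.uint8),0,1);h=cv2.convexHull(max(cs,key=len));print(s[k],cv2.fitEllipse(h))
# axle: end-cap of axle (blue) and hub front in top
# stand board front edge & axle: blue boss top centre (311,145), hub front (318,210)
for u,v in((311.5,146),(313,152),(318,209)):
    o,dd=ray(b,u,v);k=(0.18-o[2])/dd[2];print(o+k*dd)
# spots on the board corners (z=.012)
for u,v in((268,234),(356.5,225)):
    o,dd=ray(b,u,v);k=(0.012-o[2])/dd[2];print('brd',o+k*dd)
```

```text
[ 0.63759703 -0.1142978   0.14910206] [ 0.6395797  -0.14762897  0.13621838] 0.035789476500841334
hub [ 0.63349759 -0.04538072  0.17574094]
[ 180  150  105   93 2885] ((232.21043395996094, 196.38404846191406), (88.19332885742188, 107.80904388427734), 118.68203735351562)
[ 255  157  123   47 2561] ((315.3659973144531, 180.9091796875), (45.52570724487305, 126.50650787353516), 82.98059844970703)
[ 0.73128719 -0.04106849  0.18      ]
[ 0.71512247 -0.0445472   0.18      ]
[ 0.56598073 -0.05353284  0.18      ]
brd [0.5280214  0.07261253 0.012     ]
brd [ 0.55265639 -0.1813994   0.012     ]
```

>>> carry_out:
  series:
    - [0,12,-30,25,0,0,5]
    - [0,12,-30,25,0,0,5]
    - [0,12,-30,25,0,0,5]
    - [0,12,-30,25,0,0,5]
    - [0,12,-30,25,0,0,5]

```text
time_s: 0.52
ee_pos: [0.2812, 0.4594, 0.3568]
ee_rot: [0.148, -3.138, 0.002]
contact_force: [-0.2, 0.9, -0.3]
width: 0.0255
gripper_force: 0.0
```

>>> carry_out:
  series:
    - [0,18,-36,0,0.65,-6.97,0]
    - [0,18,-36,0,0.65,-6.97,0]
    - [0,18,-36,0,0.65,-6.97,0]
    - [0,18,-36,0,0.65,-6.97,0]
    - [0,18,-36,0,0.65,-6.97,0]

```text
time_s: 0.93
ee_pos: [0.37, 0.2817, 0.3567]
ee_rot: [-0.113, 2.532, 0.039]
contact_force: [2.0, -0.1, 0.4]
width: -0.0004
gripper_force: 0.0
```

>>> carry_out:
  series:
    - [0,18,-36,0,0,0,0]
    - [0,18,-36,0,0,0,0]
    - [0,18,-36,0,0,0,0]
    - [0,18,-36,0,0,0,0]
    - [0,18,-36,0,0,0,0]

```text
time_s: 1.35
ee_pos: [0.4573, 0.1063, 0.3561]
ee_rot: [-0.11, 2.538, 0.036]
contact_force: [-0.6, -0.4, -0.2]
width: 0.0002
gripper_force: 0.0
```

Run:
```python
from h import *
from scipy.spatial.transform import Rotation as R
s=manip.get_state();print(s['ee_pos'],R.from_rotvec(s['ee_rot']).as_matrix().round(2),s['qpos'],s['width'],s['contact_force'])
```

```text
[0.45728998 0.10628325 0.35611327] [[-0.82 -0.09  0.56]
 [-0.07  1.    0.05]
 [-0.57  0.   -0.82]] [-0.76029061 -0.04362329  0.36336862  2.16885879  0.41984137  0.46862305
  0.94130466] 0.0001938365101744323 [-0.64494484 -0.44130112 -0.17944871]
```

>>> carry_out:
  series:
    - [0,6,-40,-5,0,0,0]
    - [0,6,-40,-5,0,0,0]
    - [0,6,-40,-5,0,0,0]
    - [0,6,-40,-5,0,0,0]
    - [0,6,-40,-5,0,0,0]

```text
time_s: 1.77
ee_pos: [0.4749, -0.0171, 0.3371]
ee_rot: [-0.114, 2.554, 0.043]
contact_force: [0.2, 1.1, -0.6]
width: 0.0
gripper_force: 0.0
```

Run:
```python
from h import *
c=shot('wrist','w1');s=manip.get_state();print(s['ee_pos'],s['qpos'].round(2))
h=np.array([.636,-.046,.18]);ax=np.array([np.cos(.095),np.sin(.095),0]);rt=np.array([np.sin(.095),-np.cos(.095),0]);up=np.array([0,0,1.])
def P(x,th,r): th=np.radians(th);return h+x*ax+r*(np.sin(th)*rt+np.cos(th)*up)
print('hubfront',proj(c,h-.072*ax),'tip',proj(c,P(0,114.5,.074)))
for t in(6.5,78.5,150.5,-137.5,-65.5): print(t,proj(c,P(-.055,t,.078)))
```

```text
[ 0.47533557 -0.02104487  0.33709644] [-0.68 -0.01  0.73  2.19 -0.19  0.39  1.87]
hubfront [236.21928883 177.45646606] tip [193.11886127 200.37807656]
6.5 [222.62079171 247.33872649]
78.5 [166.52686493 199.25793763]
150.5 [211.43988987 149.36024635]
-137.5 [283.75019343 154.25142649]
-65.5 [302.9533319  210.22126053]
```

View pics/w1.png

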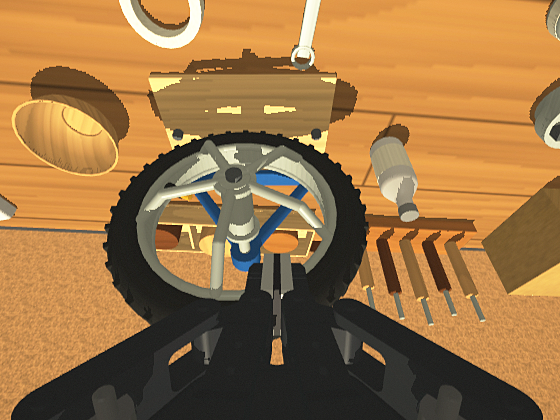

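The predictions match the picture: hub front (236,177), spokes at (217,265), (160,200) and (305,210). I'll move on in smaller steps, with slightly less tilt.

>>> carry_out:
  series:
    - [0,5,-14,-1,-0.2,2,0]
    - [0,5,-14,-1,-0.2,2,0]
    - [0,5,-14,-1,-0.2,2,0]
    - [0,5,-14,-1,0,0,0]
    - [0,5,-14,-1,0,0,0]

```text
time_s: 2.23
ee_pos: [0.5008, -0.0856, 0.3322]
ee_rot: [-0.122, 2.66, 0.036]
contact_force: [0.4, -0.6, 0.3]
width: -0.0001
gripper_force: 0.0
```

Run:
```python
from h import *
from scipy.spatial.transform import Rotation as R
s=manip.get_state();print(s['ee_pos'],R.from_rotvec(s['ee_rot']).as_matrix().round(2),s['qpos'].round(2))
```

```text
[ 0.50078249 -0.08562825  0.33215173] [[-0.88 -0.09  0.46]
 [-0.08  1.    0.05]
 [-0.46  0.   -0.89]] [-0.48  0.13  0.8   2.04 -0.48  0.61  2.3 ]
```

>>> carry_out:
  series:
    - [0,19,0,-20,0,0,0]
    - [0,19,0,-20,0,0,0]
    - [0,19,0,-20,0,0,0]
    - [0,19,0,-20,0,0,0]
    - [0,19,0,-18,0,0,0]

```text
time_s: 2.65
ee_pos: [0.5956, -0.085, 0.2323]
ee_rot: [-0.12, 2.662, 0.037]
contact_force: [0.1, -0.4, -0.2]
width: 0.0002
gripper_force: 0.0
```

Run:
```python
from h import *
s=manip.get_state();print(s['ee_pos'],s['qpos'].round(2),s['contact_force'])
c=shot('wrist','w2')
```

```text
[ 0.59560517 -0.08499631  0.23230455] [-0.24  0.42  0.57  1.99 -0.9   0.49  2.65] [ 0.09816997 -0.39635287 -0.17798998]
```

View pics/w2.png

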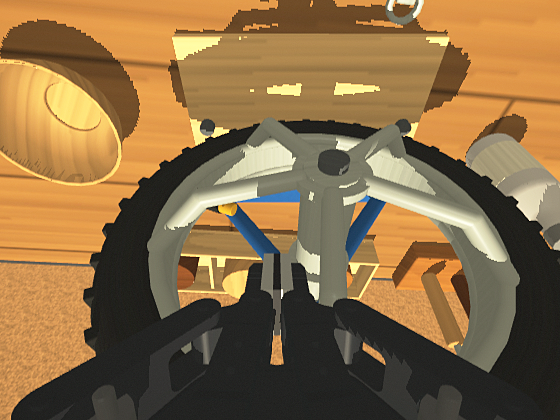

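>>> carry_out:
  series:
    - [0,-1,10,0,0,0,0]
    - [0,-1,10,0,0,0,0]
    - [0,-1,10,0,0,0,0]
    - [0,-1,10,0,0,0,0]
    - [0,-1,10,0,0,0,0]

```text
time_s: 3.12
ee_pos: [0.5907, -0.0385, 0.2354]
ee_rot: [-0.115, 2.657, 0.028]
contact_force: [3.5, -5.2, -2.4]
width: -0.0001
gripper_force: 2.3
```

Run:
```python
from h import *
s=manip.get_state();print(s['ee_pos'],s['qpos'].round(2),s['contact_force'])
```

```text
[ 0.59073281 -0.03849249  0.23539823] [-0.37  0.4   0.61  2.02 -0.87  0.44  2.54] [ 3.45490697 -5.17480649 -2.43115215]
```

>>> carry_out:
  series:
    - [0,-1,9,-1,0,0,0]
    - [0,-1,9,-2,0,0,0]
    - [0,-1,9,-3,0,0,0]
    - [0,0,0,0,0,0,0]

```text
time_s: 3.45
ee_pos: [0.5874, -0.0091, 0.2288]
ee_rot: [-0.12, 2.658, 0.033]
contact_force: [0.6, -0.4, -0.0]
width: 0.0002
gripper_force: 0.4
```

```bash
cat >> h.py <<'E'
H=np.array([.636,-.046,.18]);AX=np.array([np.cos(.095),np.sin(.095),0]);RT=np.array([np.sin(.095),-np.cos(.095),0]);UP=np.array([0,0,1.])
def P(x,th,r): th=np.radians(th);return H+x*AX+r*(np.sin(th)*RT+np.cos(th)*UP)
def cap(c,tol=40):
    hsv=cv2.cvtColor(np.ascontiguousarray(c['image']),cv2.COLOR_RGB2HSV)
    out=[]
    for th in np.arange(-180,180,2):  # brass pixels near where the cap could be
        u,v=proj(c,P(0,th,.08)).round().astype(int)
        if 0<=u<560 and 0<=v<420: out.append((th,u,v))
    m=cv2.inRange(hsv,(18,150,120),(32,255,255)); k=np.zeros_like(m)
    for _,u,v in out: cv2.circle(k,(int(u),int(v)),4,255,-1)
    n,l,s,ce=cv2.connectedComponentsWithStats(m&k)
    res=[]
    for i in range(1,n):
        o,d=ray(c,*ce[i]);q=o+d*((H-o)@AX)/(d@AX)-H;res.append((s[i,4],ce[i].round(),'ang',np.degrees(np.arctan2(q@RT,q@UP)).round(1),'r',np.linalg.norm(q).round(3)))
    return res
E
python3 - <<'E'
from h import *
s=manip.get_state();print(s['ee_pos'],s['qpos'].round(2),s['contact_force'])
print('old',cap(ld('t1')),cap(ld('s1')))
print(cap(shot('top','t3')));print(cap(shot('scene','s3')))
E
```

```text
[ 0.58740774 -0.00910469  0.22878865] [-0.44  0.41  0.61  2.04 -0.87  0.4   2.49] [ 0.64023795 -0.40288688 -0.03951672]
old [(np.int32(14), array([342., 184.]), 'ang', np.float64(122.4), 'r', np.float64(0.094))] [(np.int32(2), array([214., 178.]), 'ang', np.float64(33.8), 'r', np.float64(0.084)), (np.int32(11), array([209., 205.]), 'ang', np.float64(110.4), 'r', np.float64(0.077))]
[]
[(np.int32(4), array([208., 184.]), 'ang', np.float64(54.0), 'r', np.float64(0.081))]
```

The valve is now at about 54°. I'll back off, move right past the next spoke (about 18°), and enter again.

>>> carry_out:
  series:
    - [0,0,-3,2,0,0,0]
    - [0,-20,0,20,0,0,0]
    - [0,-20,0,20,0,0,0]
    - [0,3,-28,0,0,0,0]
    - [0,3,-28,0,0,0,0]

```text
time_s: 3.97
ee_pos: [0.5532, -0.0619, 0.2716]
ee_rot: [-0.136, 2.657, 0.044]
contact_force: [0.8, -0.3, 0.2]
width: 0.0001
gripper_force: 0.0
```

>>> carry_out:
  series:
    - [0,3,-28,0,0,0,0]
    - [0,0,0,0,0,0,0]

```text
time_s: 4.13
ee_pos: [0.5563, -0.103, 0.2723]
ee_rot: [-0.108, 2.656, 0.027]
contact_force: [-0.1, -1.1, 0.5]
width: 0.0002
gripper_force: 0.0
```

Run:
```python
from h import *
s=manip.get_state();q=s['ee_pos']-H;print(s['ee_pos'],'ax',q@AX,'rt',q@RT,'up',q[2],s['qpos'].round(2),s['contact_force'])
print(cap(shot('top','t4')));print(cap(shot('scene','s4')))
```

```text
[ 0.55625343 -0.10303957  0.27229005] ax -0.08479759228194492 rt 0.04921784161685307 up 0.09229005018266778 [-0.3   0.32  0.69  2.02 -0.81  0.54  2.6 ] [-0.06203917 -1.05396496  0.53854825]
[]
[(np.int32(7), array([208., 184.]), 'ang', np.float64(54.5), 'r', np.float64(0.081))]
```

>>> carry_out:
  series:
    - [0,14,1.5,-14,0,0,0]
    - [0,14,1.5,-14,0,0,0]
    - [0,13,1,-14,0,0,0]
    - [0,0,0,0,0,0,0]
    - [0,-1,8,0,0,0,0]

```text
time_s: 4.65
ee_pos: [0.5958, -0.0931, 0.2302]
ee_rot: [-0.103, 2.656, 0.02]
contact_force: [-1.7, -5.0, 3.9]
width: -0.0001
gripper_force: 2.5
```

Run:
```python
from h import *
s=manip.get_state();q=s['ee_pos']-H;print(s['ee_pos'],'ax',q@AX,'rt',q@RT,'up',q[2],s['qpos'].round(2),s['contact_force'])
```

```text
[ 0.59584959 -0.09310028  0.2302299 ] ax -0.044437161724750165 rt 0.04307934413475138 up 0.05022989760966087 [-0.24  0.43  0.59  2.   -0.94  0.48  2.69] [-1.70179495 -5.00593389  3.91414991]
```

>>> carry_out:
  series:
    - [0,-1,9,0,0,0,0]
    - [0,-1,9,0,0,0,0]
    - [0,-1,9,0,0,0,0]
    - [0,-1,9,0,0,0,0]
    - [0,-1,9,0,0,0,0]

```text
time_s: 5.07
ee_pos: [0.5921, -0.0394, 0.2291]
ee_rot: [-0.119, 2.657, 0.031]
contact_force: [3.6, -4.2, -1.2]
width: 0.0002
gripper_force: 2.3
```

>>> carry_out:
  series:
    - [0,-0.5,5,0,0,0,0]
    - [0,0,0,0,0,0,0]

```text
time_s: 5.23
ee_pos: [0.5908, -0.0302, 0.2281]
ee_rot: [-0.126, 2.66, 0.04]
contact_force: [0.9, -0.1, -0.7]
width: -0.0002
gripper_force: 0.7
```

Run:
```python
from h import *
s=manip.get_state();q=s['ee_pos']-H;print(s['ee_pos'],'ax',q@AX,'rt',q@RT,'up',q[2],s['qpos'].round(2),s['contact_force'])
print(cap(shot('top','t5')));c=shot('scene','s5');print(cap(c))
cv2.imwrite('pics/z5.png',cv2.resize(cv2.imread('pics/s5.png')[140:280,170:300],(520,560),interpolation=2))
print('top tip expected',proj(c,P(0,0,.074)),proj(c,P(0,10,.074)),proj(c,P(0,0,.11)))
```

```text
[ 0.59078781 -0.03024812  0.22810615] ax -0.04351414933789025 rt -0.019969550400440225 up 0.0481061489471139 [-0.38  0.42  0.61  2.03 -0.92  0.44  2.58] [ 0.85117909 -0.13136904 -0.70715989]
[]
[(np.int32(4), array([228., 176.]), 'ang', np.float64(1.5), 'r', np.float64(0.082))]
top tip expected [229.21676886 178.88246502] [224.86292291 178.64052091] [228.24369567 167.69630976]
```

View pics/z5.png

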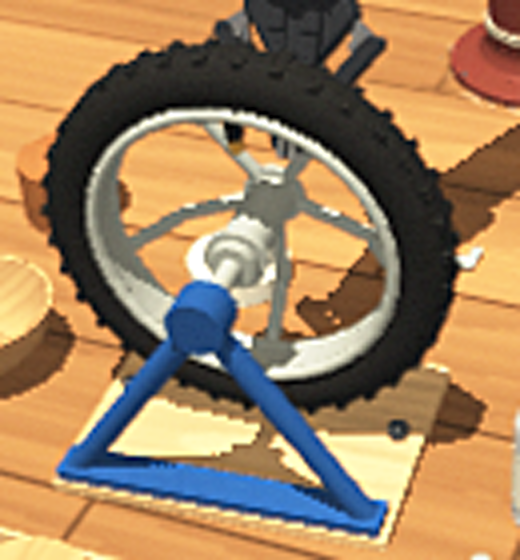

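The brass cap is at crop (235,148), which is pixel (229,177), and straight up projects to (229,179). That puts the valve about 1.5° from the top. I'll back away and confirm.

>>> carry_out:
  series:
    - [0,0,-3,2,0,0,0]
    - [0,-20,0,20,0,0,0]
    - [0,-20,0,20,0,0,0]
    - [0,-20,0,20,0,0,0]
    - [0,-20,0,15,0,0,0]

```text
time_s: 5.75
ee_pos: [0.5098, -0.0372, 0.3061]
ee_rot: [-0.119, 2.66, 0.036]
contact_force: [0.3, 0.7, 0.7]
width: -0.0001
gripper_force: 0.0
```

>>> carry_out:
  series:
    - [0,-20,0,5,0,0,0]
    - [0,0,0,0,0,0,0]
    - [0,0,0,0,0,0,0]

```text
time_s: 6.0
ee_pos: [0.4901, -0.0361, 0.3107]
ee_rot: [-0.121, 2.659, 0.039]
contact_force: [-0.5, -0.4, -0.1]
width: -0.0002
gripper_force: 0.0
```

Run:
```python
from h import *
s=manip.get_state();print(s['ee_pos'],s['contact_force'],s['dq'].round(3))
print(cap(shot('scene','s6')));c=shot('wrist','w6');print('w',cap(c))
for t in(36,108,180,-108,-36):
    u,v=proj(c,P(-.055,t,.078));print(t,u,v);cv2.circle(i:=cv2.imread('pics/w6.png'),(int(u),int(v)),3,(0,0,255),-1);cv2.imwrite('pics/w6.png',i)
```

```text
[ 0.49005256 -0.03606232  0.31065846] [-0.50438103 -0.42390664 -0.11371263] [ 0.029  0.047 -0.034 -0.03  -0.016 -0.012  0.006]
[(np.int32(3), array([228., 176.]), 'ang', np.float64(2.0), 'r', np.float64(0.082))]
w [(np.int32(1), array([191., 233.]), 'ang', np.float64(104.4), 'r', np.float64(0.084))]
36 199.92611039520756 263.65751891034324
108 187.92226408685534 197.86134087513472
180 257.4136812014455 167.79279304525292
-108 323.01804093683535 197.06509144660254
-36 302.6132732331402 262.98854656173074
```

View pics/w6.png

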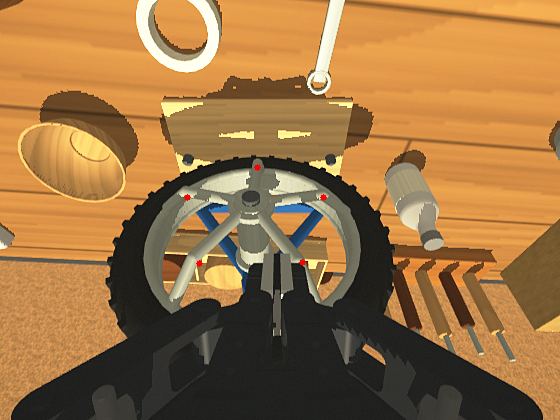

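The predicted spoke points (red) lie on all five spokes, within about 2 pixels. The wheel is at the top position, and the gripper is clear of it.

```bash
python3 -c "
from rig import manip
print(manip.hand_in())"
```

```text
the job is handed in; nothing more can be done
None
```

I turned the wheel by its spokes until the valve stood about 2° from straight above the hub (limit 7°). The gripper was clear and nothing else looked disturbed, and I handed the job in at about 6 s; no verdict came back.

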